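# Unlock the eccentric cam, then push the dish slide home

### The job

Turn the cam by its lever, pushing with the fingertips, until its low point faces the slide's roller and the lever lines up with the small index block on the left edge of the stage. Only then push the slide, by the upright plate at its rear, fully forward against its two end stops, with the culture dish still lying in its nest. Never force the slide against the cam; do not pinch or lift anything, and leave the dish and the things standing around alone.

Things in the scene. Friction and masses are not known exactly. Their poses are not given: they have to be found in the camera images.
- stage: Fixed grey base plate, 280 x 150 x 12 mm, on the table. Origin on the table surface under it (plate spans x -128..152, y -75..75 mm); x = the slide's forward travel, away from the robot (yaw within 0.3 rad), y left, z up. Steel rails at y +-(46..61) mm, 30 mm high. Two dark end stops at x 40..52, y +-(40..62) mm, 36 mm high. Index block at x 85, y 69 mm, 10 mm wide, 32 mm high.
- pivot (a point): On the cam's vertical axis, on top of its dark round hub (29 mm diameter), 58 mm above the table, at stage x 85, y 0 mm. The cam is a steel disc of 32 mm radius, 14 to 30 mm above the table, mounted 15 mm off-centre: low point 17 mm, high point 47 mm from the axis.
- cam (a joint): Cam angle, rad, counter-clockwise from above, -0.6 to 2.8. At 0 the low point faces the roller and the lever points to stage +y (left), at the index block. Starts at 1.2 to 2.6, lever pointing back or right: push it clockwise, round the robot's side, to the left. No stop at 0; within 10 degrees is good. Stays where left (friction 0.15 N m, about 3 N at the lever).
- lever (a point): Point on the lever, 55 mm from the cam's axis, 56 mm above the table. The lever is an upright black blade turning with the cam: 8 mm thick, reaching radially from the hub to 76 mm from the axis, lower edge 36 mm, upper edge 76 mm above the table. Fingers can push its flat sides.
- slide (a joint): Travel of the aluminium follower slide along stage +x, m: 0 at the rear (start), 0.055 fully forward against both end stops. About 2 N friction, no spring. Fully forward, the roller at its front clears the cam's low point by 2 mm; with the cam over about 0.5 rad off it hits the cam before it is home.
- push_face (a point): Centre of the rear face (towards the robot) of the slide's upright push plate: 70 mm wide, 8 mm thick, 14 to 66 mm above the table; this point is 46 mm above the table. Moves with the slide; starts at stage x -113, y 0 mm. Push it along stage +x.
- dish: Loose round glass dish with cover, 69 mm diameter, 16 mm high, 22 g, lying between four 9 mm pins on top of the slide, its centre 53 mm in front of the rear face of the push plate; its top is 40 mm above the table. Origin at the centre of its underside.
- jar: Bystander: small jar with a steel lid, 58 mm diameter, 80 mm high, beside the stage on the left; origin at the centre of its underside.
- timer: Bystander: round bench timer, 68 mm diameter, 40 mm high, beside the stage on the right; origin at the centre of its underside.
- dropper_a: Bystander: dropper bottle, 25 mm diameter, 64 mm high, standing near the stage; origin at the centre of its underside.
- dropper_b: Bystander: dropper bottle, 25 mm diameter, 64 mm high, standing near the stage; origin at the centre of its underside.
- spare_dish: Bystander: another round glass dish, 69 mm diameter, 16 mm high, on the table well to the left of the stage; origin at the centre of its underside.
Things that resemble listed ones, but are neither listed nor needed, are in the scene too. What is shaped like the dish but orange or turquoise is not meant.

How it is judged:
By the outcome, as a careful person would: the job done as asked, in the order asked, and still so for the second after the job is handed in, with the robot touching nothing.
It also fails if it takes over 61 s, if anything falls off the work surface, if the arm or the gripper's body presses on something with over 40 N, if the wrist force passes 120 N, or if a joint passes its speed limit or range.

### The arm

A 6-joint arm with a two-finger parallel gripper is mounted at the origin on a cart in front of the work surface, level with it; the furniture and walls round the work are solid. World frame = base frame: x ahead of the robot, y to its left, z up, the work surface at z = 0. Lengths are in m, angles in rad, forces in N, time in s.
With the tool pointing down it reaches from about 0.35 to 1 m from the base axis. Payload 7.1 kg.
Tool frame: the origin (TCP) lies on the centre line of the jaws, within the pads' length; the fingertips stand 22 mm ahead of it and the grasp point (between the pads) lies 3 mm ahead of it; z points along the fingers, x is the direction in which the jaws open and shut, and the axes are right-handed (so a half turn about z gives the same grasp; the last joint's range is limited). The gripper opens to 85 mm and grips with 20 to 120 N. Pads are 22 mm wide; open, the fingers measure 114 mm over their backs; the gripper's body (76 mm by 85 mm) begins 54 mm behind the grasp point. The pads swing forward as they close: fully open they stand 13 mm farther back than shut.
Start: joints at [1.201, 0.423, 1.63, -0, 1.089, -0.019], TCP at [0.215, 0.587, 0.253] pointing down, gripper open.
Joint ranges: [-3, 3], [-0.9, 2.11], [0.09, 2.58], [-1.31, 4.45], [0.11, 2.69], [-2.54, 2.54]. Speed limits (rad/s): [2.39, 2.39, 3.01, 3.14, 3.14, 3.14].

### API

Orientations are given as a unit quaternion [x, y, z, w].
In Python, from workcell import robot, eyes gives the robot as it stands. The module is installed in compiled form; this text tells all that it offers.
- The arm moves only by the tool jog_arm, never from a script. Its argument "steps" is a list of rows, each a list of 2 entries, a list of its own where there are three numbers: the shift along the tool's x, y, z each as a share of 0.2 m, from -1 to 1, then the turn, a rotation vector about the tool's x, y, z each as a share of pi rad, from -1 to 1. In form: [[[x, y, z], [rx, ry, rz]], ...]. A call has 1 to 12 rows; each row shifts and turns the commanded pose from where the row before left it, along the tool's axes as they then stand; what a row does not reach is not made up. A row lasts 1/10 s, in which the tool goes at most 50 mm and 8.59 degrees, less where a joint would pass 70% of its speed; a pose out of reach is approached as far as the arm can. A call with a number of a shift or a turn outside -1 to 1 is refused whole. A call with a gripper value outside its range is refused whole. "jaw" is the gripper's target within -1 to 1 (fully open at 1, half-way at 0, shut at -1), set as the call begins (left out, the last holds). The fingers move at their own pace and stop on an object; "force" is the grip in N (left out, the last holds). Time passes only in rows, so rows that do not move let the fingers close. It gives the time, the measured TCP pose, the force and the opening at its end, in the units of the state.
- robot.sense(): the state, without advancing time (a new reading comes with each control period).
- eyes.grab_frame(name): name is "side" or "top"; returns the picture (420x560x3 uint8, blue, green, red); there is no depth.
- eyes.camera_params(name): a dict with "fx", "fy", "cx", "cy" (pixels), "dist_coeffs" ([k1, k2, p1, p2, k3] as OpenCV has them; the pictures are not rectified), "pose" (4x4, takes a point from camera to world coordinates). Camera axes: x right, y up, looking along -z (the intrinsics and any distortion apply to the point x, -y, -z); pixel columns grow to the right and rows downward; lengths in m; the calibration is good to about 2 mm. A picture is of the moment at which its call begins. camera_params takes no time and is no camera call.
- robot.finish_job(): hands the job in, once; it reports no verdict.
Trained networks look in the newest picture that a camera, given by its name, has taken for a name from the list of things; names that differ only in an ending like _2 or _b are one class to them, and where a whole thing is asked for, a point or a joint stands for the part that bears it (a point fixed in the world has none). Each returns a list of dicts, best first, with "confidence" (0 to 1); they miss things now and then, are a little off and sometimes report something else, mostly with a low value. They report only what shows in the picture. A call takes as long as a camera call. They do not tell look-alikes from the thing itself.
- eyes.cut_out(query, camera): "mask" (420x560 bool, what is visible of it) and "rect" ([left, top, right, bottom] in pixels, round what is visible of it).
The state is a dict: "time": time; "joint_pos": joint angles; "qd": joint speeds; "joint_efforts": joint torques, N m; "position": TCP position; "orientation": TCP orientation; "ft_force": force on the tool from outside, world axes, zero at the start; "ft_torque": the same for the moment, N m; "opening": finger opening in m.
Only numpy, scipy, OpenCV 4.12 (cv2) and the standard library are available. Lean on these libraries where they do the work, as an engineer would, in place of code of your own. Each camera call takes 0.05 s, during which the arm holds its last target.

## Working session

There is one attempt and no reset: what is moved stays moved. The work goes in short steps, Python scripts to look and compute and a tool call to move; the robot and the scene stay as the last step left them, time stands still between calls to the robot, and variables do not carry over. Pictures are saved under pics/ and viewed, and the job is handed in when it is done.

Besides the shell and the picture viewer there is one more tool, called after "Request:" as a command line: name --argument value ..., lists and objects as JSON in quotes. jog_arm: Moves the arm, as the interface text tells. Its arguments: {"type":"object","properties":{"steps":{"type":"array","items":{"type":"array"}},"jaw":{"type":"number"},"force":{"type":"number"}},"required":["steps"]}

```bash
mkdir -p pics
python3 - <<'E'
from workcell import robot, eyes
import cv2
s=robot.sense();print(s['time'],s['position'],s['orientation'],s['opening'])
for n in("side","top"):
    im=eyes.grab_frame(n);cv2.imwrite(f"pics/{n}0.png",im)
    p=eyes.camera_params(n);print({k:(v if k!='pose' else [list(r) for r in v]) for k,v in p.items()})
E
```

```text
0.0 [0.21457605 0.58645861 0.25254434] [ 8.19648271e-01  5.72866576e-01 -6.35683072e-04  4.41302743e-04] 0.08570435750508666
{'fx': 406.7720898065912, 'fy': 406.7720898065912, 'cx': 278.620753108258, 'cy': 209.13513716941404, 'dist_coeffs': array([-0.00835022,  0.        ,  0.        ,  0.        ,  0.        ]), 'pose': [[np.float64(0.9687987874372673), np.float64(0.15255262385551113), np.float64(-0.19533716086520705), np.float64(0.36737065563479004)], [np.float64(-0.2473792622044757), np.float64(0.643651155021489), np.float64(-0.724235245808068), np.float64(-0.5895398680139773)], [np.float64(0.015245002172847088), np.float64(0.7499605906941395), np.float64(0.6613068140541484), np.float64(0.6796078512031217)], [np.float64(0.0), np.float64(0.0), np.float64(0.0), np.float64(1.0)]]}
{'fx': 424.66478902513865, 'fy': 424.66478902513865, 'cx': 279.73501520949065, 'cy': 218.22316268746656, 'dist_coeffs': array([0.00540401, 0.        , 0.        , 0.        , 0.        ]), 'pose': [[np.float64(-0.011712532441283315), np.float64(0.9877210498954337), np.float64(-0.15578813875668907), np.float64(0.4007383496391224)], [np.float64(-0.999875667794387), np.float64(-0.01321385737310927), np.float64(-0.00860481993136948), np.float64(0.08027128697860894)], [np.float64(-0.01055772402272648), np.float64(0.1556679850411916), np.float64(0.9877530120919271), np.float64(0.9729970604212029)], [np.float64(0.0), np.float64(0.0), np.float64(0.0), np.float64(1.0)]]}
```

View pics/side0.png

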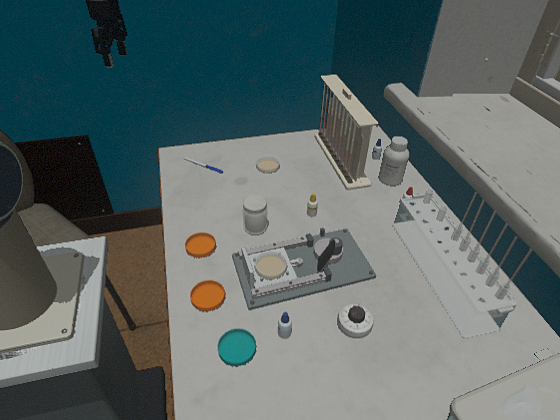

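View pics/top0.png

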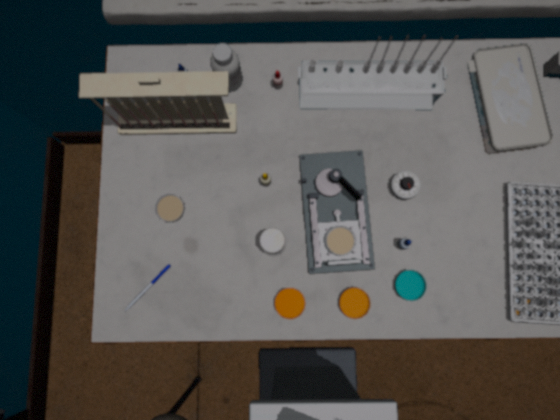

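Both pictures show the stage: at (335,210) in top and (303,265) in side. The lever points back and right, with its tip near (360,196) in top. The dish is at (340,240) in top.

Look-alikes of the dish: two orange at (289,303) and (354,302), one turquoise at (410,285), and the spare at (170,208). The true dish is the cream one in the nest on the slide. I'll check a close crop and measure next.

```bash
cat > h.py <<'E'
import numpy as np, cv2
from workcell import robot, eyes
P={n:eyes.camera_params(n) for n in("side","top")}
def K(p): return np.array([[p['fx'],0,p['cx']],[0,p['fy'],p['cy']],[0,0,1.]])
def ray(n,uv):
    p=P[n];T=np.array(p['pose'],float)
    q=cv2.undistortPoints(np.array(uv,float).reshape(-1,1,2),K(p),np.array(p['dist_coeffs'],float)).reshape(-1,2)
    d=np.c_[q[:,0],-q[:,1],-np.ones(len(q))]@T[:3,:3].T
    return T[:3,3],d
def at(n,uv,z):
    o,d=ray(n,uv); return o+d*((z-o[2])/d[:,2])[:,None]
def proj(n,X):
    p=P[n];T=np.array(p['pose'],float)
    c=(np.asarray(X,float).reshape(-1,3)-T[:3,3])@T[:3,:3]
    c=c*[1,-1,-1]
    return cv2.projectPoints(c,np.zeros(3),np.zeros(3),K(p),np.array(p['dist_coeffs'],float))[0].reshape(-1,2)
E
python3 - <<'E'
from h import *
top=eyes.grab_frame("top")
for q in("stage","cam","lever","dish","slide","push_face"):
    for r in eyes.cut_out(q,"top")[:3]:
        m=r['mask'].astype(np.uint8)
        print(q,round(r['confidence'],2),[round(float(v)) for v in r['rect']],m.sum())
        if q=="stage" and r['confidence']>.5:
            np.save("stagem.npy",m)
            ys,xs=np.nonzero(m);b=cv2.minAreaRect(np.c_[xs,ys].astype(np.float32));
            bx=cv2.boxPoints(b);print(at("top",bx,.012).round(4).tolist())
c=cv2.resize(top[140:285,280:440],None,fx=4,fy=4,interpolation=cv2.INTER_CUBIC)
cv2.imwrite("pics/ctop.png",c)
sd=eyes.grab_frame("side")
c=cv2.resize(sd[215:315,220:390],None,fx=4.5,fy=4.5,interpolation=cv2.INTER_CUBIC)
cv2.imwrite("pics/cside.png",c)
E
```

```text
stage 0.8 [299, 151, 378, 276] 7285
[[0.7051, 0.046, 0.012], [0.7165, -0.1139, 0.012], [0.4313, -0.1245, 0.012], [0.4205, 0.0283, 0.012]]
cam 0.91 [313, 166, 364, 201] 893
lever 0.59 [312, 168, 362, 202] 879
dish 0.84 [277, 288, 302, 319] 769
dish 0.66 [342, 288, 366, 319] 740
dish 0.57 [393, 272, 429, 300] 751
slide 0.56 [321, 209, 363, 267] 1093
push_face 0.65 [318, 211, 365, 266] 1153
```

View pics/ctop.png

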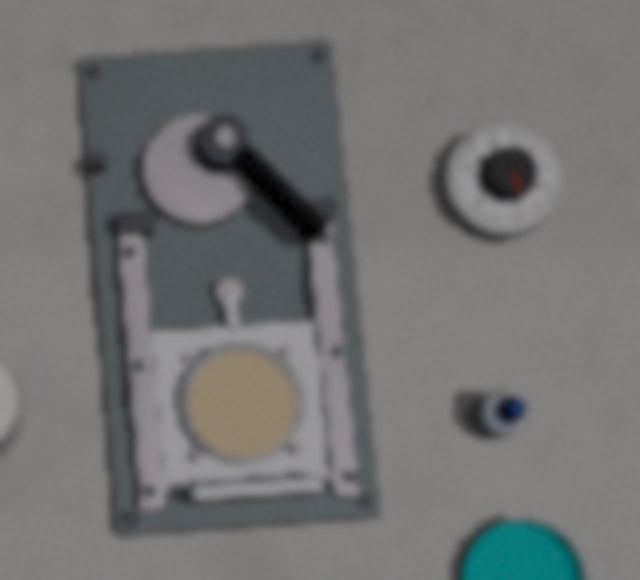

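View pics/cside.png

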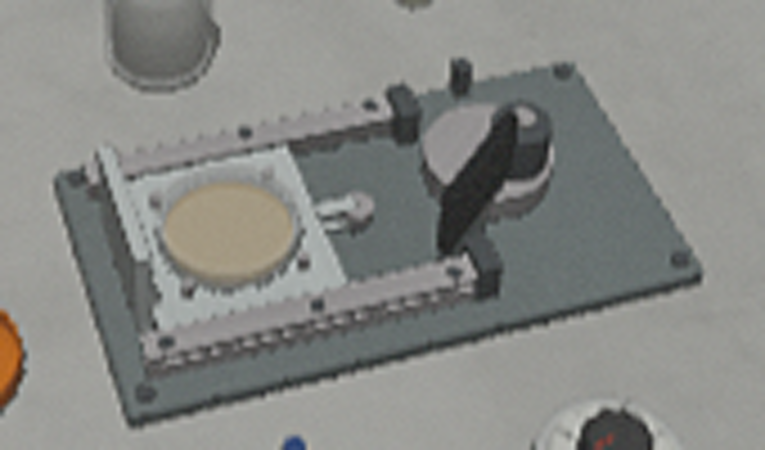

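The crops confirm the cream dish between the pins. The lever tip is near top (360,197), and the index block at (302,181). Next I'll fit the stage pose from its corners in both views.

```bash
cat > fit.py <<'E'
from h import *
from scipy.optimize import least_squares
M=np.array([[152,75,12],[152,-75,12],[-128,-75,12],[-128,75,12]])/1000
ct=np.array([(78,65),(328,43),(378,514),(115,531)])/4+[280,140]
cs=np.array([(572,65),(700,272),(132,415),(58,178)])/4.5+[220,215]
# extra: pivot top (85,0,58), index block top (85,69,32)
M2=np.vstack([M,[[.085,0,.058]]])
ct=np.vstack([ct,[280+224/4,140+134/4]]); cs=np.vstack([cs,[220+527/4.5,215+118/4.5]])
def W(v,m):
    c,s=np.cos(v[2]),np.sin(v[2]); return np.c_[v[0]+c*m[:,0]-s*m[:,1],v[1]+s*m[:,0]+c*m[:,1],m[:,2]]
def fit(use):
    f=lambda v:np.concatenate([(proj(n,W(v,M2))-p).ravel() for n,p in use])
    r=least_squares(f,[.56,-.04,0.05]);return r
if __name__=="__main__":
    for u in([("top",ct)],[("side",cs)],[("top",ct),("side",cs)]):
        r=fit(u);print(r.x.round(4),np.abs(r.fun).max().round(2),r.fun.round(1))
    v=r.x
    im=eyes.grab_frame("top"); sd=eyes.grab_frame("side")
    for a in np.arange(1.2,2.7,.1):
        pass
    for nm,uv in(("leverTipTop",(320,232)),):
        print(at("top",np.array([uv])/4+[280,140],.076))
    piv=W(v,M2[4:])[0];print("pivot",piv,"face",W(v,np.array([[-.113,0,.046]])))
    for n,I in(("top",im),("side",sd)):
        for a,col in((2.1,(0,255,0)),(2.3,(0,0,255)),(2.5,(255,0,0))):
            e=lambda r,z:[.085-r*np.sin(a),r*np.cos(a),z]
            q=proj(n,W(v,np.array([e(.0,.076),e(.076,.076),e(.076,.036)])))
            s=4 if n=="top" else 4.5
        
            o=np.array([280,140]) if n=="top" else np.array([220,215])
            if a==2.1: C=cv2.resize(I[140:285,280:440] if n=="top" else I[215:315,220:390],None,fx=s,fy=s,interpolation=cv2.INTER_CUBIC)
            cv2.polylines(C,[((q-o)*s).astype(np.int32)],False,col,1)
        q=proj(n,W(v,np.array([[.152,.075,.012],[.152,-.075,.012],[-.128,-.075,.012],[-.128,.075,.012]])))
        cv2.polylines(C,[((q-o)*s).astype(np.int32)],True,(0,255,255),1)
        cv2.imwrite(f"pics/fit_{n}.png",C)
E
python3 fit.py
```

```text
[ 0.5567 -0.0417  0.0587] 2.2 [-0.7 -2.2  0.6 -1.3  0.7  0.9 -0.3  1.4 -0.4  0.9]
[ 0.5595 -0.0446  0.0582] 2.13 [ 0.4 -1.6  2.1 -0.2 -0.6  1.  -1.2 -1.2 -0.6  0.9]
[ 0.5583 -0.043   0.0583] 2.87 [-0.1 -2.9  1.2 -1.9  1.3  0.2  0.3  0.6  0.3  0.2 -0.3 -2.   1.3 -0.6
 -1.3  0.4 -1.9 -1.7 -1.4  0.5]
[[ 0.58391319 -0.08497705  0.076     ]]
pivot [ 0.64316517 -0.03809134  0.058     ] face [[ 0.44550153 -0.04962753  0.046     ]]
```

```bash
python3 -c "
import cv2,numpy as np
a=cv2.imread('pics/fit_top.png');b=cv2.imread('pics/fit_side.png')
print(a.shape,b.shape)"
```

```text
(580, 640, 3) (450, 765, 3)
```

View pics/fit_top.png

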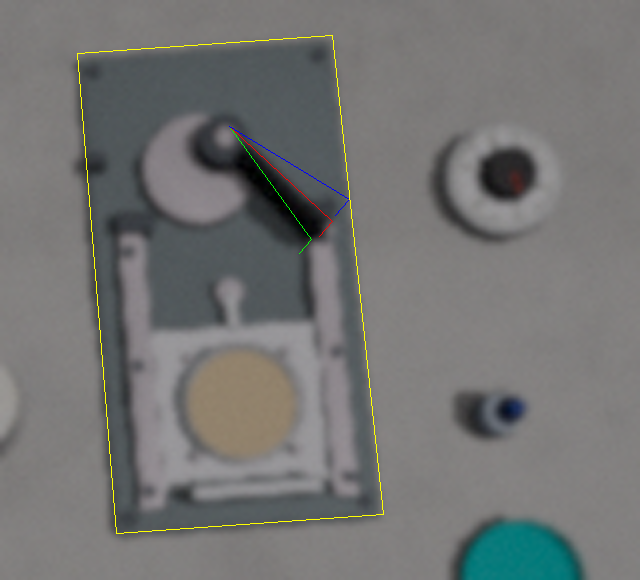

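View pics/fit_side.png

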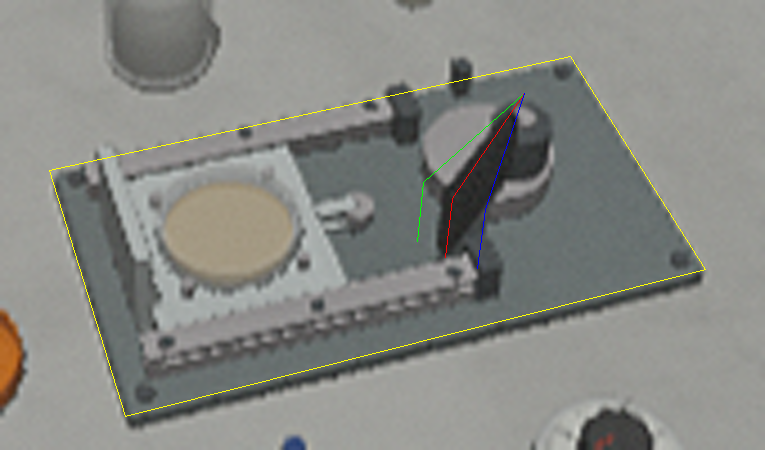

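```bash
cat > plan.py <<'E'
from h import *
V=np.array([.5565,-.0425,.0583])
def w(x,y,z):
    c,s=np.cos(V[2]),np.sin(V[2]); return np.array([V[0]+c*x-s*y,V[1]+s*x+c*y,z])
def tgt_cam(a,R=.055,d=.015,z=.067):
    x,y=.085-R*np.sin(a)-d*np.cos(a), R*np.cos(a)-d*np.sin(a)
    n=np.arctan2(-np.sin(a),-np.cos(a))+V[2]
    return w(x,y,z), n+np.pi/2
def delta(p,th):
    s=robot.sense();q=s['orientation'];from scipy.spatial.transform import Rotation as Ro
    R=Ro.from_quat(q).as_matrix();cur=np.arctan2(R[1,0],R[0,0])
    dth=(th-cur+np.pi)%(2*np.pi)-np.pi
    c,sn=np.cos(th),np.sin(th)
    Rt=np.array([[c,sn,0],[sn,-c,0],[0,0,-1]])
    rv=Ro.from_matrix(R.T@Rt).as_rotvec()
    print("pos",s['position'].round(4),"yaw",np.degrees(cur).round(1),"tgt",p.round(4),np.degrees(th).round(1))
    print("shift share now-axes",(R.T@(p-s['position'])/.2).round(3),"final-axes",(Rt.T@(p-s['position'])/.2).round(3),"turn share",(rv/np.pi).round(4),"t",s['time'],"F",s['ft_force'].round(1),"op",round(s['opening'],3))
E
python3 - <<'E'
from plan import *
p,t=tgt_cam(2.25,d=.030,z=.16);delta(p,t)
for u,n,z in(((404,184),"timer",.04),((405,243),"drop",.06),((272,241),"jar",.08)): print(n,at("top",[u],z).round(3))
E
```

```text
pos [0.2147 0.5869 0.2533] yaw 69.9 tgt [ 0.6208 -0.0967  0.16  ] 42.3
shift share now-axes [-2.513  3.081  0.467] final-axes [-0.796  3.895  0.467] turn share [ 0.     -0.      0.1536] t 0.6 F [-0.  -0.8 -0.1] op 0.085
timer [[ 0.622 -0.191  0.04 ]]
drop [[ 0.487 -0.18   0.06 ]]
jar [[0.493 0.105 0.08 ]]
```

Request:
jog_arm --steps '[[[0,0,0],[0,0,0.0384]],[[0,0,0],[0,0,0.0384]],[[0,0,0],[0,0,0.0384]],[[0,0,0],[0,0,0.0384]],[[-0.04,0.195,0],[0,0,0]],[[-0.04,0.195,0],[0,0,0]],[[-0.04,0.195,0],[0,0,0]],[[-0.04,0.195,0],[0,0,0]],[[-0.04,0.195,0],[0,0,0]],[[-0.04,0.195,0],[0,0,0]],[[-0.04,0.195,0],[0,0,0]],[[-0.04,0.195,0],[0,0,0]]]' --jaw -1 --force 20

```text
time: 1.8
position: [0.3778, 0.3116, 0.2536]
orientation: [0.933, 0.361, 0.0, -0.0]
ft_force: [-0.3, 0.2, 0.3]
opening: -0.0
```

Request:
jog_arm --steps '[[[-0.04,0.195,0],[0,0,0]],[[-0.04,0.195,0],[0,0,0]],[[-0.04,0.195,0],[0,0,0]],[[-0.04,0.195,0],[0,0,0]],[[-0.04,0.195,0],[0,0,0]],[[-0.04,0.195,0],[0,0,0]],[[-0.04,0.195,0],[0,0,0]],[[-0.04,0.195,0],[0,0,0]],[[0,0,0],[0,0,0]]]'

```text
time: 2.7
position: [0.5419, 0.0355, 0.2537]
orientation: [0.933, 0.359, 0.001, 0.001]
ft_force: [0.9, 1.0, -0.6]
opening: -0.0001
```

Run:
```python
from plan import *
p,t=tgt_cam(2.25,d=.030,z=.16);delta(p,t)
```

```text
pos [0.5419 0.0355 0.2537] yaw 42.0 tgt [ 0.6208 -0.0967  0.16  ] 42.3
shift share now-axes [-0.15   0.754  0.47 ] final-axes [-0.153  0.755  0.468] turn share [ 0.0007 -0.0003 -0.0012] t 2.7 F [ 0.9  1.  -0.6] op -0.0
```

Request:
jog_arm --steps '[[[-0.03,0.15,0],[0,0,0]],[[-0.03,0.15,0],[0,0,0]],[[-0.03,0.15,0],[0,0,0]],[[-0.03,0.15,0],[0,0,0]],[[-0.03,0.155,0],[0,0,0]],[[0,0,0.16],[0,0,0]],[[0,0,0.16],[0,0,0]],[[0,0,0.15],[0,0,0]],[[0,0,0.1],[0,0,0]],[[0,0,0],[0,0,0]]]'

```text
time: 3.7
position: [0.6166, -0.092, 0.1362]
orientation: [0.933, 0.361, -0.003, -0.002]
ft_force: [0.1, -0.1, -0.1]
opening: -0.0001
```

```bash
cat > look.py <<'E'
import sys
from plan import *
k=sys.argv[1]
t=eyes.grab_frame("top");s=eyes.grab_frame("side")
C=np.hstack([cv2.resize(t[140:285,285:435],(400,387),interpolation=cv2.INTER_CUBIC),cv2.resize(s[195:325,225:360],(400,385),interpolation=cv2.INTER_CUBIC)[:387] if 0 else cv2.resize(s[195:325,225:360],(400,387),interpolation=cv2.INTER_CUBIC)])
cv2.imwrite(f"pics/{k}.png",C)
E
python3 look.py l1
python3 - <<'E'
from plan import *
p,t=tgt_cam(2.25,d=.030,z=.067);delta(p,t)
E
```

```text
pos [ 0.619  -0.0925  0.1396] yaw 42.3 tgt [ 0.6208 -0.0967  0.067 ] 42.3
shift share now-axes [-0.007  0.022  0.363] final-axes [-0.008  0.022  0.363] turn share [-0.0001  0.0001  0.0001] t 3.8 F [ 1.6 -0.4 -0.3] op -0.0
```

View pics/l1.png

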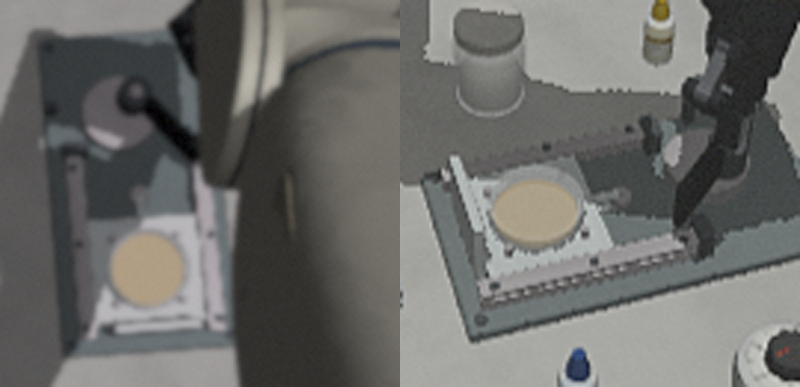

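The top view shows the lever still at about 2.2 rad; the side view shows the fingertips in front of the lever near (690,90). I'll check the tip's projection against the image.

```bash
python3 - <<'E'
from plan import *
s=robot.sense();x=s['position']
for z in(-.022,):
  for a in(2.1,2.25):
    pass
q=proj("side",x+[0,0,-.022])[0];print("tip crop",400+(q[0]-225)*400/135,(q[1]-195)*387/130)
d=proj("top",w(.085,0,.058))[0];print("hub top crop",(d-[285,140])*[400/150,387/145])
d=proj("side",w(.085,0,.058))[0];print("hub side crop",(d-[225,195])*[400/135,387/130]+[400,0])
E
python3 - <<'E'
import cv2,sys
sys.path.insert(0,'.')
from workcell import eyes
s=eyes.grab_frame("side")
cv2.imwrite("pics/l1z.png",cv2.resize(s[190:290,300:400],(600,600),interpolation=cv2.INTER_CUBIC))
E
```

```text
tip crop 732.0469209556018 140.03860229037863
hub top crop [136.10482527  92.09159009]
hub side crop [725.34105295 138.85505461]
```

View pics/l1z.png

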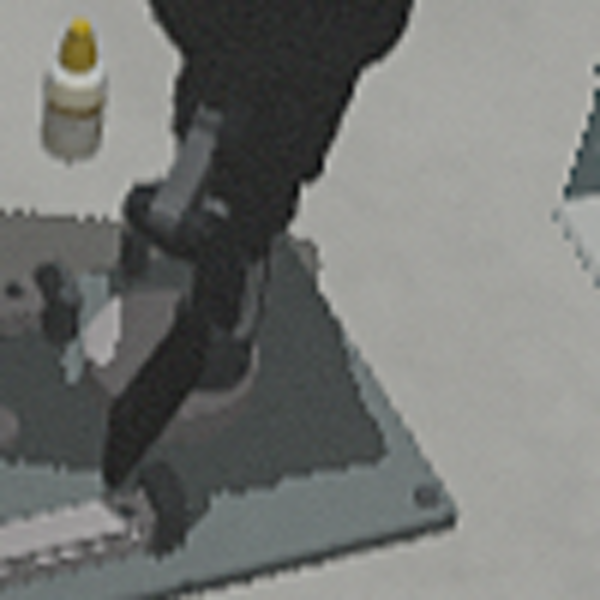

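The tip matches its projection at zoom (222,312). I'll add a little clearance and go down.

Request:
jog_arm --steps '[[[-0.01,0.03,0],[0,0,0]],[[0,0,0],[0,0,0]],[[0,0,0.1],[0,0,0]],[[0,0,0.1],[0,0,0]],[[0,0,0.1],[0,0,0]],[[0,0,0.06],[0,0,0]],[[0,0,0],[0,0,0]],[[0,0,0],[0,0,0]]]'

```text
time: 4.65
position: [0.6219, -0.0989, 0.0679]
orientation: [0.933, 0.36, 0.0, 0.0]
ft_force: [0.3, 0.1, 0.5]
opening: 0.0004
```

```bash
python3 look.py l2
python3 - <<'E'
from plan import *
p,t=tgt_cam(2.25,d=.015,z=.067);delta(p,t)
E
```

```text
pos [ 0.6223 -0.0989  0.0685] yaw 42.3 tgt [ 0.6107 -0.0856  0.067 ] 42.3
shift share now-axes [ 0.002 -0.088  0.007] final-axes [ 0.002 -0.088  0.007] turn share [ 0.0005 -0.0004 -0.    ] t 4.75 F [-0.4 -0.7 -0.3] op -0.0
```

View pics/l2.png

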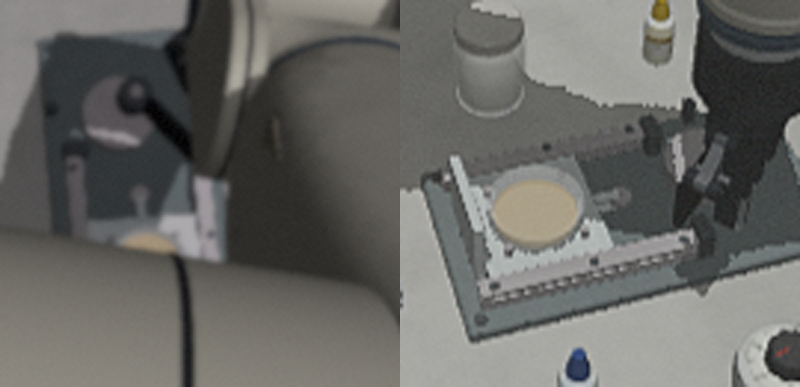

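The fingers are down on the front-right side of the lever with no contact. I'll approach and begin the arc.

Request:
jog_arm --steps '[[[0,-0.03,0],[0,0,0]],[[0,-0.03,0],[0,0,0]],[[0,-0.03,0],[0,0,0]],[[-0.0046,-0.0194,0],[0,0,0.0222]],[[-0.0046,-0.0194,0],[0,0,0.0222]],[[-0.0046,-0.0194,0],[0,0,0.0222]],[[-0.0046,-0.0194,0],[0,0,0.0222]],[[-0.0046,-0.0194,0],[0,0,0.0222]],[[0,0,0],[0,0,0]]]'

```text
time: 5.65
position: [0.5948, -0.0716, 0.0678]
orientation: [0.981, 0.193, 0.001, 0.0]
ft_force: [1.0, -0.3, 0.5]
opening: 0.0001
```

```bash
python3 look.py l3
python3 - <<'E'
from plan import *
p,t=tgt_cam(2.25-20*np.pi/180,d=.015,z=.067);delta(p,t)
E
```

```text
pos [ 0.5946 -0.0718  0.0675] yaw 22.4 tgt [ 0.5961 -0.0723  0.067 ] 22.3
shift share now-axes [0.006 0.005 0.003] final-axes [0.006 0.005 0.003] turn share [-0.      0.      0.0008] t 5.75 F [-0.2 -0.8  0.4] op 0.0
```

View pics/l3.png

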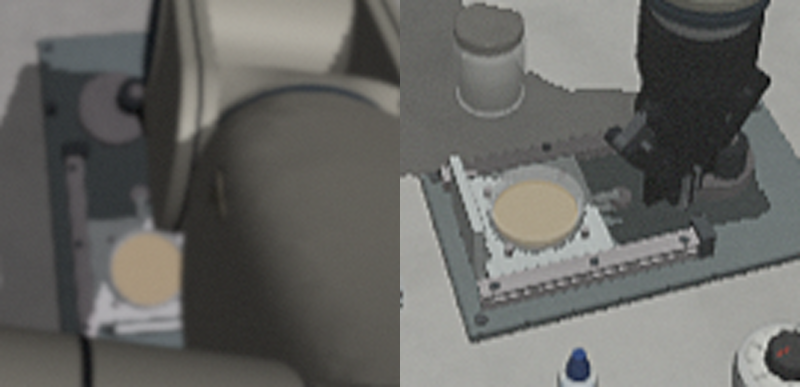

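The disc's centre has moved left relative to the hub, so the cam is turning. I'll continue.

Request:
jog_arm --steps '[[[-0.0046,-0.0194,0],[0,0,0.0222]],[[-0.0046,-0.0194,0],[0,0,0.0222]],[[-0.0046,-0.0194,0],[0,0,0.0222]],[[-0.0046,-0.0194,0],[0,0,0.0222]],[[-0.0046,-0.0194,0],[0,0,0.0222]],[[-0.0046,-0.0194,0],[0,0,0.0222]],[[-0.0046,-0.0194,0],[0,0,0.0222]],[[-0.0046,-0.0194,0],[0,0,0.0222]],[[-0.0046,-0.0194,0],[0,0,0.0222]],[[-0.0046,-0.0194,0],[0,0,0.0222]],[[-0.0046,-0.0194,0],[0,0,0.0222]],[[0,0,0],[0,0,0]]]'

```text
time: 6.95
position: [0.583, -0.0305, 0.0673]
orientation: [0.982, -0.188, -0.0, 0.0]
ft_force: [-1.6, 0.2, 0.5]
opening: -0.0001
```

```bash
python3 look.py l4
python3 - <<'E'
from plan import *
p,t=tgt_cam(2.25-64*np.pi/180,d=.015,z=.067);delta(p,t)
E
```

```text
pos [ 0.5829 -0.0307  0.0672] yaw -21.5 tgt [ 0.5847 -0.0311  0.067 ] -21.7
shift share now-axes [ 0.009 -0.001  0.001] final-axes [ 0.009 -0.002  0.001] turn share [0.     0.0002 0.0012] t 7.05 F [ 0.2 -0.4  0.3] op -0.0
```

View pics/l4.png

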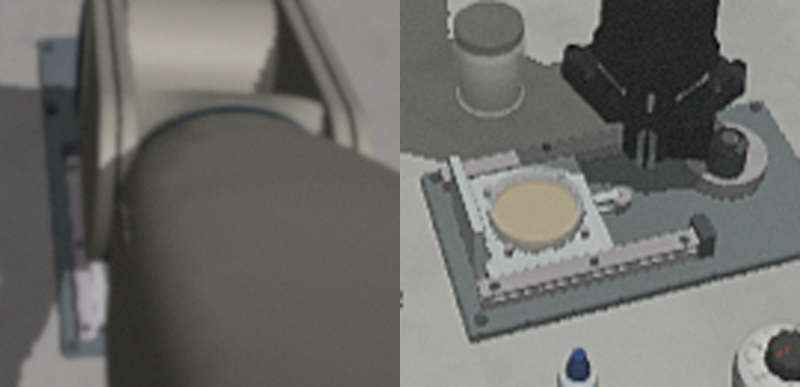

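The cam is clearly turning, with the lever now hidden behind the fingers. I'll go on.

Request:
jog_arm --steps '[[[-0.0046,-0.0194,0],[0,0,0.0222]],[[-0.0046,-0.0194,0],[0,0,0.0222]],[[-0.0046,-0.0194,0],[0,0,0.0222]],[[-0.0046,-0.0194,0],[0,0,0.0222]],[[-0.0046,-0.0194,0],[0,0,0.0222]],[[-0.0046,-0.0194,0],[0,0,0.0222]],[[-0.0046,-0.0194,0],[0,0,0.0222]],[[-0.0046,-0.0194,0],[0,0,0.0222]],[[-0.0046,-0.0194,0],[0,0,0.0222]],[[-0.0046,-0.0194,0],[0,0,0.0222]],[[-0.0046,-0.0194,0],[0,0,0.0222]],[[0,0,0],[0,0,0]]]'

```text
time: 8.25
position: [0.6026, 0.0071, 0.0668]
orientation: [0.841, -0.541, -0.001, 0.0]
ft_force: [-1.0, 0.7, -0.7]
opening: 0.0004
```

```bash
python3 look.py l5
python3 - <<'E'
from plan import *
p,t=tgt_cam(0,d=.015,z=.067);delta(p,t)
E
```

```text
pos [0.6028 0.0068 0.0669] yaw -65.5 tgt [0.6232 0.0165 0.067 ] -86.7
shift share now-axes [-0.002 -0.113 -0.   ] final-axes [-0.042 -0.105 -0.   ] turn share [4.000e-04 1.000e-04 1.177e-01] t 8.35 F [-1.5 -0.8 -2. ] op -0.0
```

View pics/l5.png

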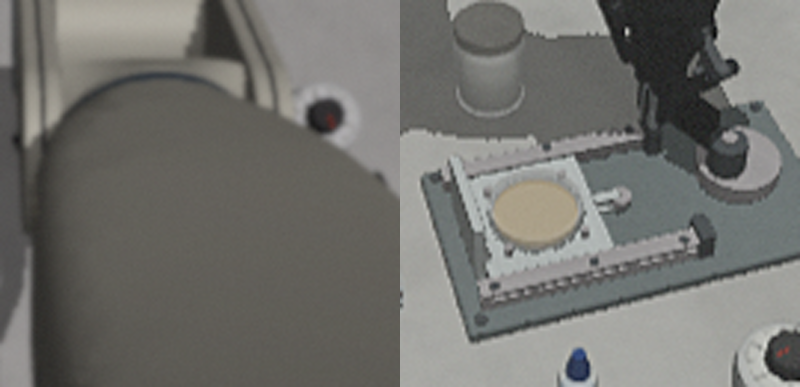

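Request:
jog_arm --steps '[[[-0.0046,-0.02,0],[0,0,0.0228]],[[-0.0046,-0.02,0],[0,0,0.0228]],[[-0.0046,-0.02,0],[0,0,0.0228]],[[-0.0046,-0.02,0],[0,0,0.0228]],[[-0.0046,-0.02,0],[0,0,0.0228]],[[0,0,0],[0,0,0]],[[0,0,0],[0,0,0]]]'

```text
time: 9.05
position: [0.6213, 0.0167, 0.0673]
orientation: [0.731, -0.682, 0.0, -0.0]
ft_force: [-1.0, 0.2, -1.0]
opening: 0.0
```

Request:
jog_arm --steps '[[[0,0.05,0],[0,0,0]],[[0,0.05,0],[0,0,0]],[[0,0,-0.2],[0,0,0]],[[0,0,-0.2],[0,0,0]],[[0,0.2,-0.1],[0,0,0]],[[0,0.2,0],[0,0,0]],[[0,0.2,0],[0,0,0]],[[0,0.2,0],[0,0,0]],[[0,0.2,0],[0,0,0]],[[0,0,0],[0,0,0]]]'

```text
time: 10.05
position: [0.3947, 0.0019, 0.1665]
orientation: [0.731, -0.683, -0.002, 0.002]
ft_force: [0.6, -0.2, -0.5]
opening: -0.0003
```

```bash
python3 look.py l6
python3 - <<'E'
from plan import *
delta(w(-.140,0,.056),V[2]-np.pi/2)
E
```

```text
pos [0.4009 0.0019 0.1677] yaw -86.1 tgt [ 0.4167 -0.0507  0.056 ] -86.7
shift share now-axes [ 0.267 -0.061  0.558] final-axes [ 0.267 -0.064  0.558] turn share [-0.0003 -0.      0.0029] t 10.15 F [ 0.   0.7 -0.1] op 0.0
```

View pics/l6.png

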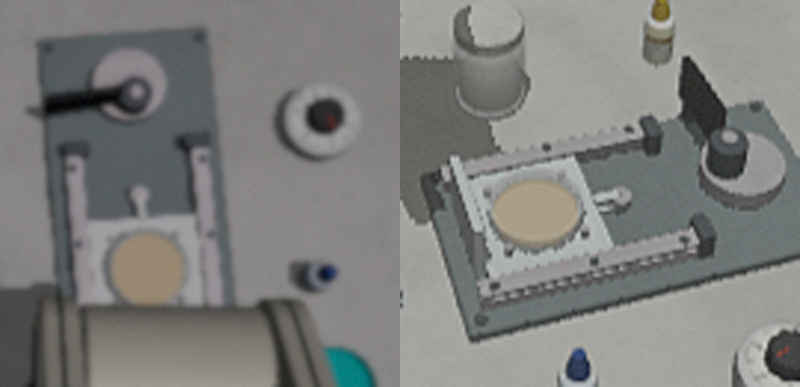

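The lever now points left at the index block, from the hub at (133,93) to the tip at (45,103). I'll measure the angle with an overlay.

Run:
```python
from plan import *
t=eyes.grab_frame("top");s=eyes.grab_frame("side")
out=[]
for n,I,(x0,y0,x1,y1) in(("top",t,(295,145,355,205)),("side",s,(300,200,370,270))):
    k=400/(x1-x0);C=cv2.resize(I[y0:y1,x0:x1],(400,400),interpolation=cv2.INTER_CUBIC)
    for a,col in((0,(0,255,0)),(.17,(0,0,255)),(-.17,(255,0,0))):
        e=lambda r,z:w(.085-r*np.sin(a),r*np.cos(a),z)
        q=proj(n,np.array([e(0,.076),e(.076,.076),e(.076,.036)]))
        if n=="top" and a==0: print(q)
        q=q+(0,0)
        cv2.polylines(C,[((q-[x0,y0])*k).astype(np.int32)],False,col,1)
        th=np.linspace(0,6.28,40);c=w(.085+.015*np.cos(a),.015*np.sin(a),.03)
        q=proj(n,np.c_[c[0]+.032*np.cos(th),c[1]+.032*np.sin(th),th*0+.03]);cv2.polylines(C,[((q-[x0,y0])*k).astype(np.int32)],True,col,1)
    out.append(C)
cv2.imwrite("pics/l7.png",np.hstack(out))
# disc centre & hub by brightness: lever dark mask direction
r=eyes.cut_out("cam","top")
for x in r[:2]: print(x['confidence'],x['rect'])
g=cv2.cvtColor(t,cv2.COLOR_BGR2GRAY)
m=(g<55)&(np.indices(g.shape)[1]>296)&(np.indices(g.shape)[1]<328)&(np.indices(g.shape)[0]>168)&(np.indices(g.shape)[0]<192)
ys,xs=np.nonzero(m);vx,vy,xx,yy=cv2.fitLine(np.c_[xs,ys].astype(np.float32),cv2.DIST_L2,0,.01,.01).ravel();print("dark line img angle",np.degrees(np.arctan(vy/vx)),len(xs))
```

```text
[[337.03751966 172.37146246]
 [302.13185717 174.84907497]
 [301.39814171 179.3800776 ]]
0.75 [299.2, 157.4, 347.6, 187.6]
dark line img angle -10.021272 198
```

View pics/l7.png

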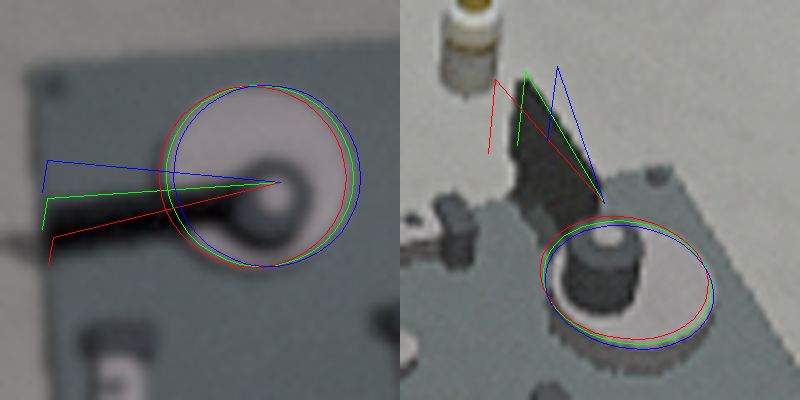

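The overlay puts the cam at about 0 to +4°, well within 10°, and the disc outline agrees in both views. Next I'll go behind the push plate.

Request:
jog_arm --steps '[[[0.09,0,0],[0,0,0.003]],[[0.09,0,0],[0,0,0]],[[0.087,-0.06,0],[0,0,0]],[[0,0,0],[0,0,0]],[[0,0,0.15],[0,0,0]],[[0,0,0.15],[0,0,0]],[[0,0,0.15],[0,0,0]],[[0,0,0.1],[0,0,0]],[[0,0,0],[0,0,0]],[[0,0,0],[0,0,0]]]'

```text
time: 11.3
position: [0.417, -0.0502, 0.0572]
orientation: [0.727, -0.686, -0.0, 0.0]
ft_force: [0.5, -0.5, 0.3]
opening: 0.0003
```

```bash
python3 look.py l8
python3 - <<'E'
from plan import *
delta(w(-.124,0,.056),V[2]-np.pi/2)
E
```

```text
pos [ 0.4178 -0.0504  0.0582] yaw -86.7 tgt [ 0.4327 -0.0497  0.056 ] -86.7
shift share now-axes [ 0.001 -0.075  0.011] final-axes [ 0.001 -0.075  0.011] turn share [-0.0005 -0.0001 -0.0001] t 11.4 F [-0.5 -0.6 -0.1] op -0.0
```

View pics/l8.png

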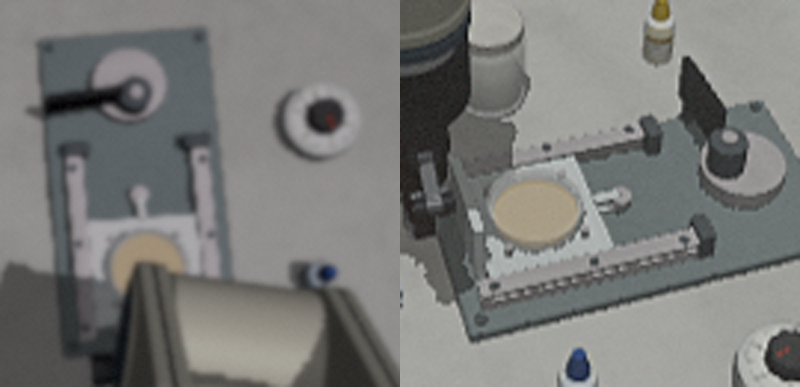

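Request:
jog_arm --steps '[[[0,-0.02,0],[0,0,0]],[[0,-0.02,0],[0,0,0]],[[0,-0.01,0],[0,0,0]],[[0,-0.01,0],[0,0,0]],[[0,-0.01,0],[0,0,0]],[[0,-0.01,0],[0,0,0]],[[0,-0.01,0],[0,0,0]],[[0,-0.01,0],[0,0,0]],[[0,-0.01,0],[0,0,0]],[[0,-0.01,0],[0,0,0]],[[0,-0.01,0],[0,0,0]],[[0,-0.01,0],[0,0,0]]]'

```text
time: 12.6
position: [0.4449, -0.0489, 0.0572]
orientation: [0.727, -0.686, -0.0, 0.0]
ft_force: [-1.7, -0.6, 0.6]
opening: 0.0001
```

Request:
jog_arm --steps '[[[0,-0.013,0],[0,0,0]],[[0,-0.013,0],[0,0,0]],[[0,-0.013,0],[0,0,0]],[[0,-0.013,0],[0,0,0]],[[0,-0.013,0],[0,0,0]],[[0,-0.013,0],[0,0,0]],[[0,-0.013,0],[0,0,0]],[[0,-0.013,0],[0,0,0]],[[0,-0.013,0],[0,0,0]],[[0,-0.013,0],[0,0,0]]]'

```text
time: 13.6
position: [0.4712, -0.0474, 0.0573]
orientation: [0.727, -0.686, -0.0, -0.0]
ft_force: [-1.7, 1.1, -1.8]
opening: 0.0002
```

```bash
python3 look.py l9
python3 - <<'E'
from plan import *
delta(w(-.069,0,.056),V[2]-np.pi/2)
E
```

```text
pos [ 0.4718 -0.0475  0.0575] yaw -86.7 tgt [ 0.4876 -0.0465  0.056 ] -86.7
shift share now-axes [-0.    -0.079  0.007] final-axes [-0.    -0.079  0.007] turn share [-0.0004 -0.0001 -0.0002] t 13.7 F [-0.4  0.2  0.3] op 0.0
```

View pics/l9.png

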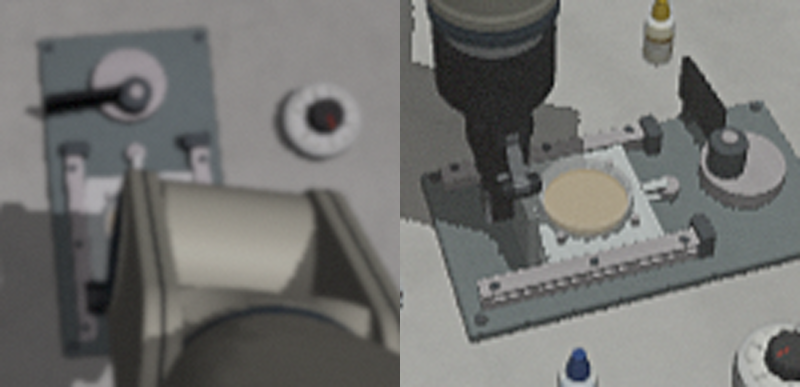

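The slide is advancing with the dish in its nest, and about 16 mm are left. I'll slow down near the stops.

Request:
jog_arm --steps '[[[0,-0.01,0],[0,0,0]],[[0,-0.01,0],[0,0,0]],[[0,-0.01,0],[0,0,0]],[[0,-0.01,0],[0,0,0]],[[0,-0.01,0],[0,0,0]],[[0,-0.01,0],[0,0,0]],[[0,0,0],[0,0,0]]]'

```text
time: 14.4
position: [0.4836, -0.0468, 0.0574]
orientation: [0.727, -0.686, 0.0, -0.0]
ft_force: [-1.0, -0.3, 1.0]
opening: 0.0002
```

Request:
jog_arm --steps '[[[0,-0.005,0],[0,0,0]],[[0,-0.005,0],[0,0,0]],[[0,-0.005,0],[0,0,0]],[[0,0,0],[0,0,0]]]'

```text
time: 14.8
position: [0.4861, -0.0466, 0.0573]
orientation: [0.727, -0.686, 0.0, -0.0]
ft_force: [-1.2, 0.3, 0.1]
opening: 0.0001
```

```bash
python3 look.py l10
python3 - <<'E'
from plan import *
delta(w(-.069,0,.056),V[2]-np.pi/2)
E
```

```text
pos [ 0.4861 -0.0466  0.0573] yaw -86.7 tgt [ 0.4876 -0.0465  0.056 ] -86.7
shift share now-axes [ 0.    -0.008  0.007] final-axes [ 0.    -0.008  0.007] turn share [-0.0001 -0.     -0.0002] t 14.9 F [-1.2  0.8  0.1] op 0.0
```

View pics/l10.png

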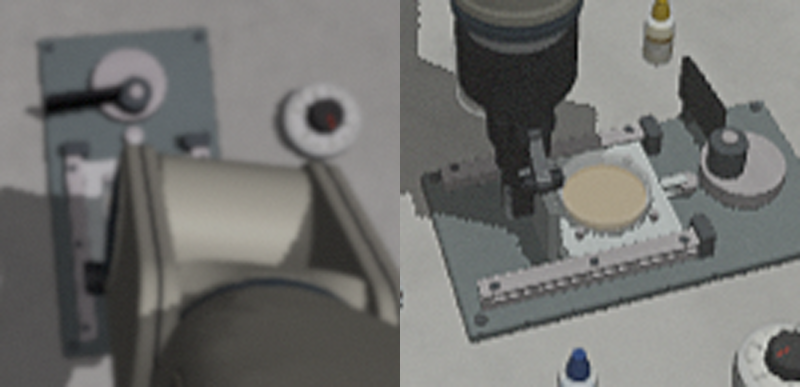

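Not home yet. I'll creep on 1 mm at a time while watching the force.

Request:
jog_arm --steps '[[[0,-0.005,0],[0,0,0]],[[0,-0.005,0],[0,0,0]],[[0,0,0],[0,0,0]]]'

```text
time: 15.2
position: [0.4881, -0.0465, 0.0573]
orientation: [0.727, -0.686, 0.0, -0.0]
ft_force: [-1.1, -0.2, -0.4]
opening: 0.0001
```

Request:
jog_arm --steps '[[[0,-0.005,0],[0,0,0]],[[0,-0.005,0],[0,0,0]],[[0,0,0],[0,0,0]]]'

```text
time: 15.5
position: [0.4895, -0.0463, 0.0573]
orientation: [0.727, -0.686, -0.0, 0.0]
ft_force: [-4.4, -0.9, 2.3]
opening: 0.0
```

Request:
jog_arm --steps '[[[0,-0.005,0],[0,0,0]],[[0,0,0],[0,0,0]]]'

```text
time: 15.7
position: [0.4895, -0.0463, 0.0572]
orientation: [0.727, -0.686, -0.001, 0.001]
ft_force: [-7.6, -1.5, 5.0]
opening: 0.0001
```

Request:
jog_arm --steps '[[[0,-0.004,0],[0,0,0]],[[0,0,0],[0,0,0]]]'

```text
time: 15.9
position: [0.4896, -0.0462, 0.0571]
orientation: [0.727, -0.686, -0.002, 0.001]
ft_force: [-9.2, -2.1, 6.5]
opening: 0.0001
```

Request:
jog_arm --steps '[[[0,0.03,0],[0,0,0]],[[0,0.1,0],[0,0,0]],[[0,0.1,-0.1],[0,0,0]],[[0,0,-0.2],[0,0,0]],[[0,0,-0.2],[0,0,0]],[[0,0.2,-0.2],[0,0,0]],[[0.1,0.15,-0.1],[0,0,0]],[[0,0,0],[0,0,0]]]'

```text
time: 16.7
position: [0.3806, -0.0737, 0.2151]
orientation: [0.727, -0.687, 0.002, -0.001]
ft_force: [0.7, 0.2, -0.7]
opening: 0.0
```

```bash
python3 look.py l11
python3 - <<'E'
from plan import *
s=robot.sense();print(s['time'],s['position'])
t=eyes.grab_frame("top");d=eyes.grab_frame("side")
cv2.imwrite("pics/l12.png",np.hstack([cv2.resize(t[150:270,290:380],(400,533),interpolation=cv2.INTER_CUBIC),cv2.resize(d[220:310,300:367],(400,533),interpolation=cv2.INTER_CUBIC)]))
E
```

```text
16.8 [ 0.38252661 -0.07301703  0.21356961]
```

View pics/l11.png

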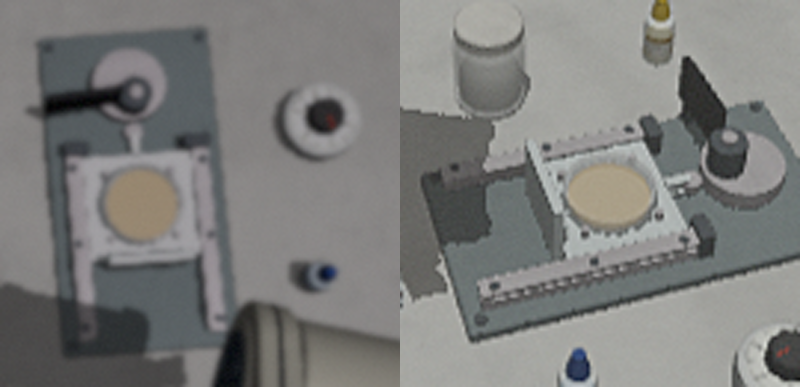

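View pics/l12.png

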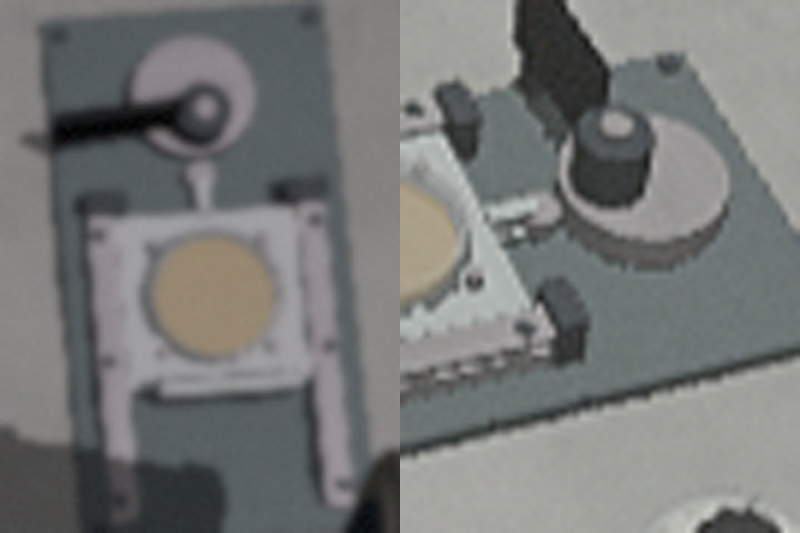

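The slide's front edge is against both end stops. The dish is in its nest, the lever still lines up with the index block, and the robot is clear of everything.

```bash
python3 -c "
from workcell import robot
print(robot.finish_job())"
```

```text
the job is handed in; nothing more can be done
None
```

The cam is turned to its low point and the slide is fully forward. I handed the job in at about 17 s of the 61 s; the hand-in reports no verdict.

**Cam:** With the closed fingertips I pushed the lever clockwise, round the robot's side, from about 2.25 rad to the index block. By picture overlay it ended at about 0 to +4°, within the allowed 10°. It looked unchanged after the slide was pushed home.

**Slide:** I then pushed it by the rear plate until it stopped. At the stop the force rose from about 1 N to 9 N with no further movement. The rear face's estimated position was stage x −56 mm, against an expected −58 mm.

**Last pictures:** The slide's front edge is against both end stops and the dish lies between its pins. The things in those crops (jar, timer, two droppers) show no change. The spare dish, well to the left, was not in them and I did not re-check it. The arm was clear of everything.

**Disagreements:** My stage fit was off by 2 to 3 pixels (about 4 mm) at the front in the top view. I allowed for this by shifting the stage position about 2 mm. The wrist force while turning the cam was too close to the sensor noise to confirm contact, so I judged that from the pictures.

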